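Gauge the bore depth of a printed sleeve

TASK

Someone left a pen in the blue-grey printed sleeve: take it out and drop it into the white pen pot. Then take the depth gauge from its grey stand, lower it upright into the empty blue-grey sleeve until its foot rests on the bottom, so that the rim pushes the red ring up to mark the depth, and put the gauge back upright in its stand with the ring still at that mark. Leave the orange sleeve and the ornaments standing where they are, and the blue-grey sleeve and the pot upright.

Things in the scene. Friction and masses are not known exactly. Their poses are not given: they have to be found in the camera images.
- pen: green click pen, about 11 mm thick and 130 mm long, 11 g, that stands leaning about 11 degrees in the bore of the blue-grey sleeve, its upper end (dark grip and thin silver point, 7 mm thick over the last 12 mm) about 45 mm above the rim. Its origin lies on the underside at mid length (6 mm off the pen's axis), its y axis runs along the pen to the upper end
- pen_upper (a point): point on the pen's axis close to its upper end (60 mm from mid length, 6 mm below the very end)
- pen_lower (a point): point on the pen's axis at its lower end, which stands on the bottom of the bore (66 mm from mid length)
- pen_pot: white round loose cup, 350 g, 72 mm across the rim, 95 mm high, 4 mm wall and about 5 mm bottom; origin under its centre, z up
- blue_sleeve: blue-grey printed sleeve standing on its flange, loose, 450 g: 97 mm high, tube 44 mm across, round foot flange 84 mm across and 8 mm thick, rim flange 62 mm across and 8 mm thick. Blind bore 28 mm across and 85 mm deep from the rim (bottom 12 mm above the desk). Origin under its centre, z up
- blue_sleeve_floor (a point): centre of the bottom of the blue-grey sleeve's bore
- blue_sleeve_rim (a point): centre of the blue-grey sleeve's mouth, level with the rim
- orange_sleeve: orange printed sleeve of the same widths but 75 mm high, loose; a bystander. Origin under its centre
- gauge: depth gauge, 120 g, 155 mm long, standing upright in the grey stand: steel rod 12 mm across and 115 mm long with dark marks, and on top of it a black round handle 24 mm across and 40 mm long (115 to 155 mm above the foot), to be gripped across from above; a red ring slides on the rod. Origin at the centre of the foot, z up along the rod
- gauge_tip (a point): centre of the gauge's foot (same as its origin)
- gauge_grip (a point): middle of the gauge's black handle, on its axis, 135 mm above the foot
- depth_ring (a joint): the gauge's red sliding ring (46 mm across, 6 mm thick, with a hub 22 mm across and 10 mm high): 0 when its underside is 55 mm above the foot, growing as it slides up, to 0.045 m at most; underside above foot = 0.055 + value. It slides stiffly (about 1.5 N) and stays where it is left. Pushed up by the rim with the foot on the bottom of the blue-grey bore it reads 0.030
- gauge_stand: grey square block, 80 x 80 x 55 mm, fixed to the desk; in the middle of its top a round blind hole 15 mm across (with a 4 mm chamfer round the mouth), 45 mm deep, in which the gauge stands. Origin under its centre, z up
- stand_floor (a point): centre of the bottom of the stand's hole, 10 mm above the desk
- figure_near_stand: ivory ornament figure close to the gauge stand, 44 x 49 x 146 mm, loose, easily tipped; origin under its centre
- figure_middle: ivory ornament figure between the two sleeves, 42 x 47 x 138 mm, loose; origin under its centre
- figure_near_pot: ivory ornament figure close to the pen pot, 40 x 45 x 134 mm, loose; origin under its centre

How it is judged:
On the way, in this order (a step that is already met when the one before it is completed fails the run):
1. the pen is in the white pot, let go (horizontal distance between pen and pen_pot below 0.033 m and z of pen in the frame of pen_pot below 0.085 m and contact force between the fingers and pen below 0.05 N), for 0.2 s.
2. the gauge's foot is on the bottom of the blue-grey sleeve's bore (within 4 mm) and the rim has pushed the ring up to at least 0.026 (horizontal distance between gauge_tip and blue_sleeve_floor below 0.014 m and z of gauge_tip in the frame of blue_sleeve_floor between -0.004 and 0.004 m and value of joint depth_ring above 0.026 m), for 0.1 s.
At the end, for the whole second after the job is handed in: Pen in the upright white pot; gauge released in its stand, foot within 5 mm of the hole's bottom, within 8 degrees of upright, ring at 0.0265 to 0.0345 (85 mm mark, 4 mm either way); blue-grey sleeve upright; orange sleeve and ornaments upright and within 40 mm of their starts (horizontal distance between pen and pen_pot below 0.033 m and z of pen in the frame of pen_pot below 0.085 m and horizontal distance between gauge_tip and stand_floor below 0.006 m and z of gauge_tip in the frame of stand_floor below 0.005 m and angle between gauge's own z axis and vertical below 0.14 rad and linear speed of gauge below 0.02 m/s and value of joint depth_ring between 0.0265 and 0.0345 m and angle between each of blue_sleeve, pen_pot, orange_sleeve, figure_near_stand, figure_middle, figure_near_pot's own z axis and vertical below 0.15 rad and distance of each of orange_sleeve, figure_near_stand, figure_middle, figure_near_pot from where it was at the start of the episode below 0.04 m); the robot touches nothing.
It fails at once if an ornament or a sleeve is knocked over (angle between any of orange_sleeve, figure_near_stand, figure_middle, figure_near_pot, blue_sleeve's own z axis and vertical above 0.7 rad).
It also fails if it takes over 67 s, if anything falls off the work surface, if the arm or the gripper's body presses on something with over 40 N, if the wrist force passes 120 N, or if a joint passes its speed limit or range.

ROBOT

A 6-joint arm with a two-finger parallel gripper is mounted at the origin on a cart in front of the work surface, level with it; the furniture and walls round the work are solid. World frame = base frame: x ahead of the robot, y to its left, z up, the work surface at z = 0. Lengths are in m, angles in rad, forces in N, time in s.
With the tool pointing down it reaches from about 0.35 to 0.775 m from the base axis. Payload 5.5 kg.
Tool frame: the origin (TCP) lies between the finger pads; the fingertips stand 22 mm ahead of it and the grasp point (between the pads) lies 3 mm ahead of it; z points along the fingers, y is the line along which they close (so a half turn about z gives the same grasp; the last joint's range is limited). The gripper opens to 85 mm and grips with 20 to 120 N. Pads are 22 mm wide; open, the fingers measure 114 mm over their backs; the gripper's body (76 mm by 85 mm) begins 54 mm behind the grasp point. The pads swing forward as they close: fully open they stand 13 mm farther back than shut.
Start: joints at [-1.489, 0.313, 0.046, 1.304, 0, 1.431], TCP at [0.126, -0.561, 0.253] pointing down, gripper open.
Joint ranges: [-2.76, 2.76], [-0.86, 1.69], [-1.03, 1.26], [-2.2, 2.34], [-1.47, 1.5], [-3.14, 3.14]. Speed limits (rad/s): [2.57, 2.57, 3.14, 3.14, 3.14, 3.14].

INTERFACE

Orientations are given as a unit quaternion [w, x, y, z].
In Python, from workcell import env gives the robot as it stands.
- The arm moves only by the tool nudge_tcp, called as name([rows], argument=value, ...), one row to a line, values as JSON. Schema: {"type":"object","properties":{"increments":{"type":"array","items":{"type":"object","properties":{"sx":{"type":"number"},"sy":{"type":"number"},"sz":{"type":"number"},"ax":{"type":"number"},"ay":{"type":"number"},"az":{"type":"number"}},"additionalProperties":false},"minItems":1,"maxItems":8},"jaw":{"type":"number"},"grip_force":{"type":"number"},"only":{"type":"string"},"quiet":{"type":"boolean"},"lines":{"type":"string"}},"required":["increments"],"additionalProperties":false}. increments is a list of rows, 1 to 8 of them, each an object with the fields sx, sy, sz (the shift in m), ax, ay, az (a rotation vector in rad); a field left out counts as zero; each row is the pose to reach, as a shift and turn from the pose commanded when the call began, along the tool's axes at that moment; what a row does not reach only later rows make up. A row lasts 1/8 s, in which the tool goes at most 0.0625 m and 0.188 rad, less where a joint would pass 70% of its speed; a pose out of reach is approached as far as the arm can. jaw is the finger opening in m, set as the call begins (left out keeps the last). The fingers move at their own pace and stop on an object; grip_force is the grip in N (left out, the last holds). Time passes only in rows, so rows that do not move let the fingers close. The tool returns the time, the measured TCP pose, the force, the opening and the grip force at its end. only (a regular expression) keeps the lines of the reply that match it, lines (a string "A,B") keeps lines A to B, and quiet returns only ok. Input that does not fit is refused with a message, and nothing moves.
- env.get_state(): the state, without advancing time (a new reading comes with each control period).
- env.read_camera(name): name is "scene" or "top" or "wrist"; returns a dict with "image" (384x512x3 uint8, red, green, blue), "K" (3x3 intrinsics, pixels), "D" ([k1, k2, p1, p2, k3] as OpenCV has them; the pictures are not rectified), "R" (3x3) and "t" (3): a world point X has camera coordinates R X + t. Camera axes: x right, y down, z forward; pixel columns grow to the right and rows downward; lengths in m; the calibration is good to about 2 mm. A picture is of the moment at which its call begins. There is no depth.
- env.hand_in(): hands the job in; it is judged then, once.
The state is a dict: "clock": time; "joint_pos": joint angles; "qvel": joint speeds; "tau": joint torques, N m; "tcp_pos": TCP position; "orientation": TCP orientation; "wrist_force": force on the tool from outside, world axes, zero at the start; "ft_torque": the same for the moment, N m; "finger_gap": finger opening in m; "grip_force": force on a finger pad.
Only numpy, scipy, OpenCV 4.12 (cv2) and the standard library are available. Lean on these libraries where they do the work, as an engineer would, in place of code of your own. Each camera call takes 0.05 s, during which the arm holds its last target. There are 200 camera calls.

## Working session

There is one attempt and no reset: what is moved stays moved. The work goes in short steps, Python scripts to look and compute and a tool call to move; the robot and the scene stay as the last step left them, time stands still between calls to the robot, and variables do not carry over. Pictures are saved under pics/ and viewed, at most 10 in all, crops included, and the job is handed in when it is done.

```bash
ls; mkdir -p pics; python3 - <<'E'
from workcell import env
import cv2,numpy as np
ims=[]
for n in ["scene","top","wrist"]:
    c=env.read_camera(n); cv2.imwrite(f"pics/{n}0.png",c["image"][:,:,::-1])
    np.savez(f"pics/{n}0.npz",**c)
    print(n,c["K"].round(1).tolist(),np.round(c["D"],3),(-c["R"].T@c["t"]).round(3),c["R"].round(2).tolist())
s=env.get_state();print(s)
E
```

```text
pics
workcell.py
scene [[462.8, 0.0, 250.0], [0.0, 462.8, 190.4], [0.0, 0.0, 1.0]] [0.024 0.    0.    0.    0.   ] [-0.273  0.409  0.911] [[-0.5, -0.87, 0.01], [-0.59, 0.32, -0.74], [0.64, -0.38, -0.67]]
top [[374.6, 0.0, 253.9], [0.0, 374.6, 188.3], [0.0, 0.0, 1.0]] [-0.065  0.     0.     0.     0.   ] [ 0.339 -0.065  1.079] [[0.03, -1.0, -0.01], [-0.99, -0.03, -0.15], [0.15, 0.01, -0.99]]
wrist [[283.8, 0.0, 249.8], [0.0, 283.8, 180.7], [0.0, 0.0, 1.0]] [-0.057  0.     0.     0.     0.   ] [ 0.2   -0.544  0.373] [[0.22, -0.98, -0.0], [-0.93, -0.21, 0.3], [-0.29, -0.06, -0.95]]
{'clock': 0.15, 'joint_pos': array([-1.48860377e+00,  3.13861732e-01,  4.52627308e-02,  1.30361137e+00,
       -3.93305322e-06,  1.43117326e+00]), 'qvel': array([-0.00153032, -0.00239911,  0.00199574, -0.00150567,  0.00058736,
        0.00078061]), 'tau': array([ 2.01212802e-03, -4.81063020e+01,  2.98816842e+01,  1.39176106e-02,
       -1.39430790e-04,  1.13091906e-05]), 'tcp_pos': array([ 0.12644858, -0.56056967,  0.25260377]), 'orientation': array([-7.06785162e-04,  9.93855782e-01,  1.10680553e-01,  1.83337617e-05]), 'wrist_force': array([-0.82110853, -0.31484305, -0.37877107]), 'ft_torque': array([ 0.03484492, -0.03195601, -0.01180518]), 'grip_force': 0.0, 'finger_gap': 0.08536079426367359}
```
View pics/scene0.png

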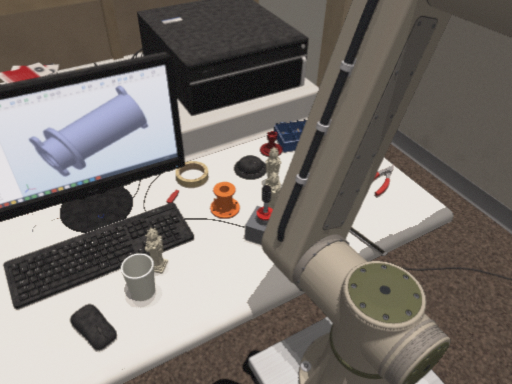

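View pics/top0.png

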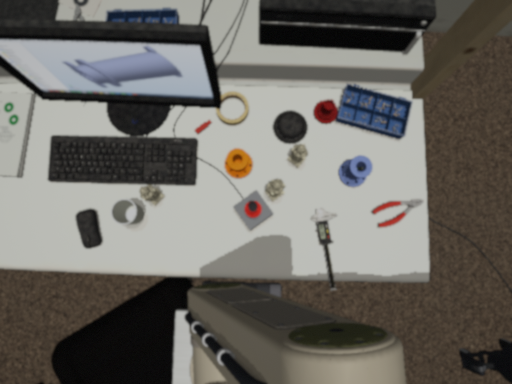

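The scene picture shows the pot at (139,275), the figure near it at (154,248), the orange sleeve at (225,198) and the gauge at (266,205). The arm hides the blue sleeve. In the top picture the pot is at (128,211), the stand at (254,209), orange at (238,163), the blue sleeve at (355,170), and the figures at (152,194), (275,187) and (298,153).

```bash
cat > h.py <<'E'
import cv2,numpy as np
from scipy.spatial.transform import Rotation as Ro
def ray(c,uv):
    p=cv2.undistortPoints(np.array([[uv]],float),c["K"],np.array(c["D"]))[0,0]
    d=c["R"].T@np.array([p[0],p[1],1]); return -c["R"].T@c["t"], d/np.linalg.norm(d)
def plane(c,uv,z):
    o,d=ray(c,uv); return o+d*(z-o[2])/d[2]
def proj(c,X):
    return cv2.projectPoints(np.array([X],float),cv2.Rodrigues(c["R"])[0],c["t"],c["K"],np.array(c["D"]))[0][0,0]
def tri(*cu):
    A=0;b=0
    for c,uv in cu:
        o,d=ray(c,uv);P=np.eye(3)-np.outer(d,d);A=A+P;b=b+P@o
    X=np.linalg.solve(A,b); return X,[round(float(np.linalg.norm(np.cross(X-ray(c,uv)[0],ray(c,uv)[1]))),4) for c,uv in cu]
def load(n): return dict(np.load(f"pics/{n}.npz"))
def snap(env,cam,name):
    c=env.read_camera(cam); np.savez(f"pics/{name}.npz",**c); return c
def mask(c,h0,h1,s=80,v=40,roi=None):
    hsv=cv2.cvtColor(c["image"],cv2.COLOR_RGB2HSV); m=cv2.inRange(hsv,(h0,s,v),(h1,255,255))
    if roi: 
        k=np.zeros_like(m);k[roi[1]:roi[3],roi[0]:roi[2]]=255;m&=k
    return m
def R_of(s): w,x,y,z=s["orientation"]; return Ro.from_quat([x,y,z,w]).as_matrix()
def crop(c,r,k): x0,y0,x1,y1=r; return cv2.resize(c["image"][y0:y1,x0:x1,::-1],None,fx=k,fy=k,interpolation=cv2.INTER_CUBIC)
E
python3 - <<'E'
from h import *
t=load("top0");w=load("wrist0")
a=crop(t,(325,140,395,200),4);b=crop(t,(225,140,320,230),4) 
c=crop(t,(100,170,170,230),4)
M=np.zeros((600,800,3),np.uint8)
M[:240,:280]=a;M[:240,290:570]=c;M[240:600,:380]=b
M[250:594,385:800]=cv2.resize(w["image"][:,:,::-1],(415,344))
cv2.imwrite("pics/m0.png",M)
for n,uv,z in [("pot",(128,211),.095),("stand",(254,209),.055),("blue",(357,168),.09),("orange",(238,162),.07),("fs",(275,187),.07),("fm",(298,153),.07),("fp",(152,194),.07)]: print(n,plane(t,uv,z).round(3))
E
```

```text
pot [0.418 0.278 0.095]
stand [ 0.438 -0.056  0.055]
blue [ 0.553 -0.332  0.09 ]
orange [ 0.565 -0.008  0.07 ]
fs [ 0.498 -0.112  0.07 ]
fm [ 0.595 -0.174  0.07 ]
fp [0.469 0.224 0.07 ]
```

View pics/m0.png

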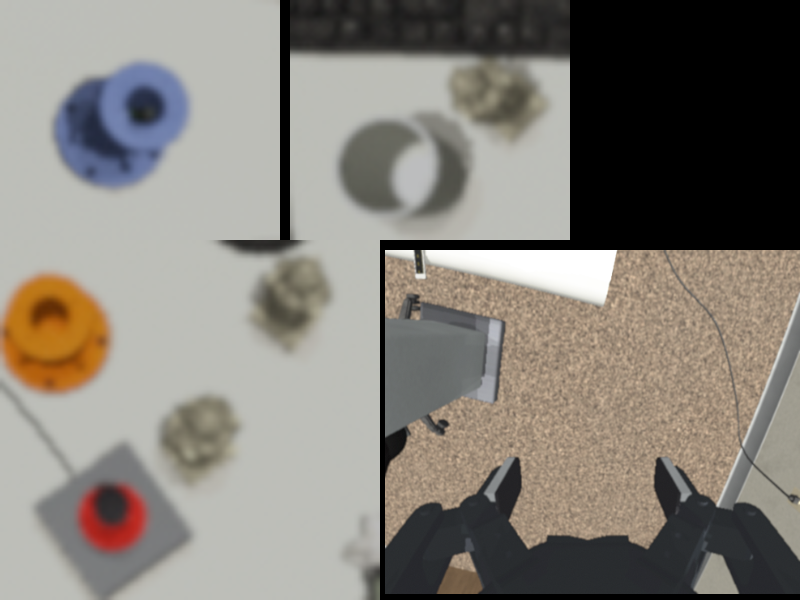

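The top crops show the blue rim at about (143,107) in its crop, with the dark pen tip inside the mouth. They also show the pot, the red ring under the black handle, and the figures. I'm moving the wrist camera over the blue sleeve.

nudge_tcp([
  {"sx": 0.05, "sy": -0.02},
  {"sx": 0.1, "sy": -0.04},
  {"sx": 0.15, "sy": -0.06},
  {"sx": 0.2, "sy": -0.09},
  {"sx": 0.26, "sy": -0.12},
  {"sx": 0.32, "sy": -0.15},
  {"sx": 0.34, "sy": -0.15},
  {"sx": 0.34, "sy": -0.15},
], jaw=0.05)

```text
clock: 1.15
tcp_pos: [0.4266, -0.3385, 0.2529]
orientation: [-0.0, 0.994, 0.113, -0.0]
wrist_force: [0.9, -0.8, -0.1]
finger_gap: 0.0498
grip_force: 0.0
```

```bash
python3 - <<'E'
from workcell import env
from h import *
w=snap(env,"wrist","w1");s=snap(env,"scene","s1");t=snap(env,"top","t1")
M=np.zeros((600,800,3),np.uint8)
M[:384,:512]=w["image"][:,:,::-1]
M[384:600,:288]=cv2.resize(s["image"][:,:,::-1],(288,216))
M[384:600,300:588]=cv2.resize(t["image"][:,:,::-1],(288,216))
cv2.imwrite("pics/m1.png",M)
print(R_of(env.get_state()).round(3).tolist())
E
```

```text
[[0.976, 0.219, -0.001], [0.219, -0.976, 0.0], [-0.001, -0.0, -1.0]]
```

View pics/m1.png

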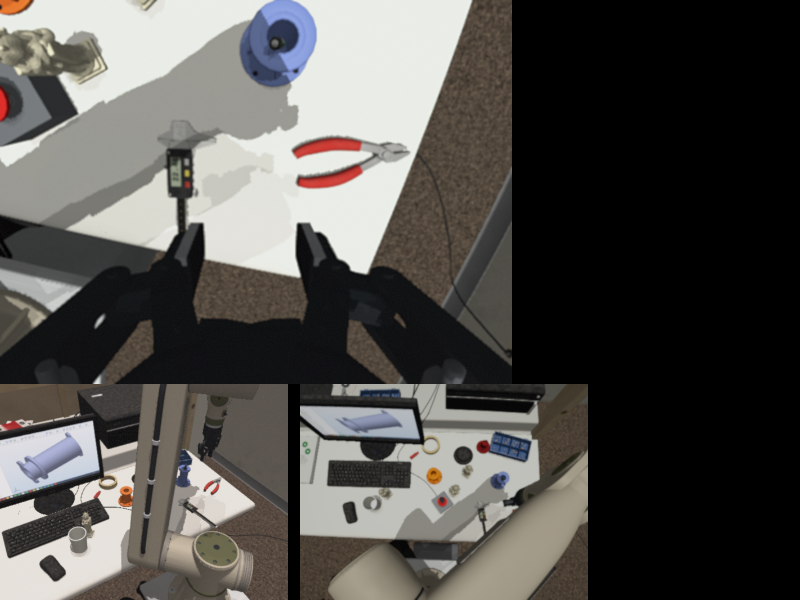

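The wrist picture shows the blue rim at about (283,37), with the pen's dark tip sticking out at about (275,43). The scene picture now shows the sleeve near (327,150). I'm moving closer for a second view.

nudge_tcp([
  {"sx": 0.05},
  {"sx": 0.08},
  {"sx": 0.08},
])

```text
clock: 1.68
tcp_pos: [0.5035, -0.3228, 0.2528]
orientation: [-0.0, 0.994, 0.111, -0.0]
wrist_force: [0.4, -0.6, -0.4]
finger_gap: 0.0499
grip_force: 0.0
```

```bash
python3 - <<'E'
from workcell import env
from h import *
w=snap(env,"wrist","w2");s=snap(env,"scene","s2");t=load("t1");w1=load("w1");s1=load("s1")
M=np.zeros((600,800,3),np.uint8)
M[:300,:400]=crop(w1,(230,0,330,75),4)
M[:300,400:]=crop(w,(220,60,320,135),4)
M[300:,:300]=crop(s1,(300,120,350,170),6)
M[300:,300:600]=crop(s,(300,120,350,170),6)
M[300:600,600:800]=crop(t,(325,140,375,215),4)
cv2.imwrite("pics/m2.png",M)
print(env.get_state()["tcp_pos"])
print(proj(w1,[.553,-.332,.097]),proj(w,[.553,-.332,.097]),proj(s,[.553,-.332,.097]))
E
```

```text
[ 0.50203324 -0.32293727  0.25300016]
[274.55221345  35.6810595 ] [270.59670478 124.07056121] [326.91352467 150.29746759]
```

View pics/m2.png

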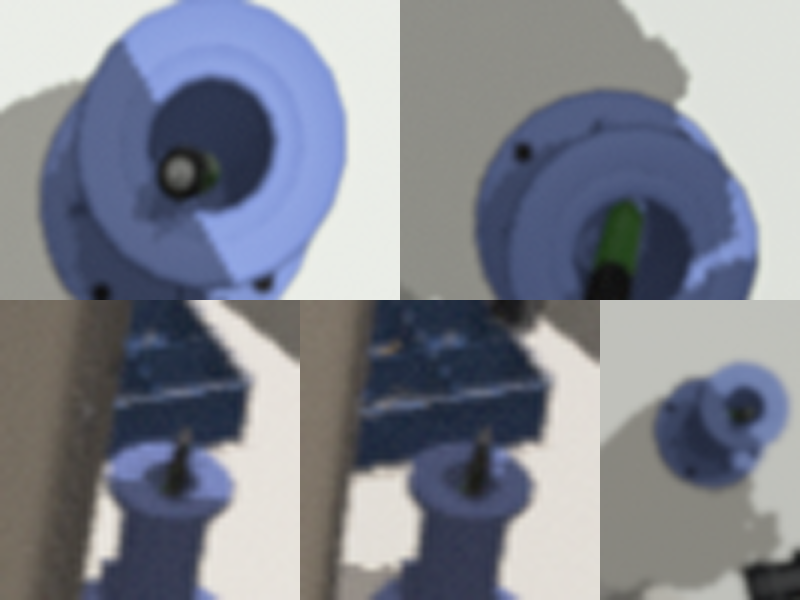

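The tip in w1 is at (274.5,43). In scene s2 it is at (330.7,142), and the rim centre is at about (328.6,150). In w2 the pen leans toward the robot, and the crop cuts its tip off below row 135.

```bash
python3 - <<'E'
from h import *
w1,w2,s2,t1,t0=[load(n) for n in ("w1","w2","s2","t1","top0")]
for n,c,r in (("w1",w1,(220,0,340,100)),("w2",w2,(220,60,340,200)),("s2",s2,(312,135,356,160)),("t1",t1,(345,150,375,185))):
    m=mask(c,105,130,60,40,r); print(n,cv2.countNonZero(m))
X,e=tri((w1,(274.5,43)),(s2,(330.7,142)));print("tip",X.round(4),e,proj(w2,X),proj(t1,X))
R,e=tri((w1,(282.8,35.8)),(s2,(328.6,150)));print("rim",R.round(4),e,"plane",plane(w1,(282.8,35.8),.097).round(4),plane(s2,(328.6,150),.097).round(4),plane(t0,(361.2,166.5),.097).round(4),"w2 proj",proj(w2,R))
M=np.zeros((480,800,3),np.uint8)
M[:]=crop(w2,(220,80,320,140),8)
cv2.imwrite("pics/m3.png",M)
E
```

```text
w1 4792
w2 3453
s2 473
t1 591
tip [ 0.5412 -0.3315  0.1343] [0.0005, 0.0005] [269.71264392 142.45193925] [361.55632319 168.99185125]
rim [ 0.5549 -0.3396  0.0942] [0.0003, 0.0003] plane [ 0.5546 -0.3392  0.097 ] [ 0.5518 -0.3372  0.097 ] [ 0.5559 -0.3411  0.097 ] w2 proj [278.44479833 123.57070993]
```

View pics/m3.png

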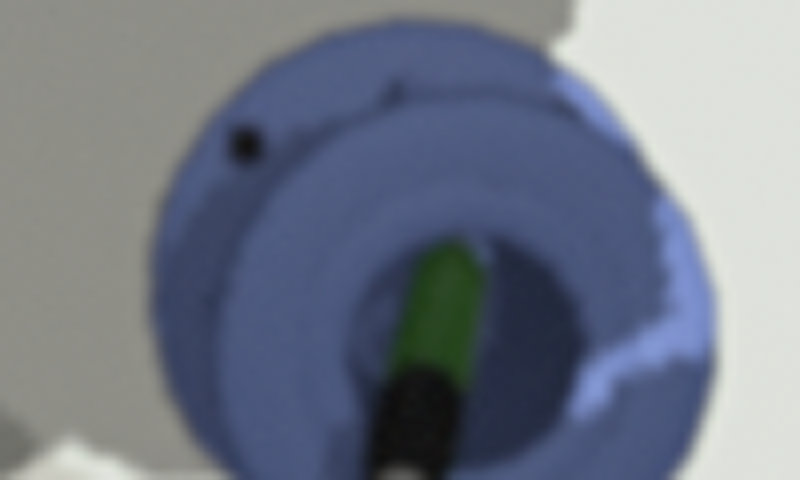

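w2 confirms it: the bore centre is at (278,124), as projected, and the pen tip is at about (270.5,141). The pen leans about 11° toward azimuth 150°. Next I work out the grasp pose.

```bash
cat >> h.py <<'E'
def frame(zdir,az):
    z=np.array(zdir,float);z/=np.linalg.norm(z); x=np.array([np.cos(az),np.sin(az),0]);x-=z*(x@z);x/=np.linalg.norm(x)
    return np.array([x,np.cross(z,x),z]).T
def rel(s,p,Rt,grasp=True):
    R0=R_of(s); p=np.array(p,float)-(0.003*Rt[:,2] if grasp else 0)
    return (R0.T@(p-s["tcp_pos"])).round(4).tolist()+Ro.from_matrix(R0.T@Rt).as_rotvec().round(3).tolist()
E
python3 - <<'E'
from workcell import env
from h import *
s=env.get_state()
d=np.array([-.867,.5,0]);a=d*np.sin(.19)+np.array([0,0,np.cos(.19)])
g=np.array([.5548,-.3394,0.097])+d*.013+[0,0,.026]
Rt=frame(-a,np.deg2rad(-30))
print(g,rel(s,g+.07*a,Rt),rel(s,g,Rt),s["joint_pos"].round(2))
E
```

```text
[ 0.543529 -0.3329    0.123   ] [0.0282, 0.0095, 0.0583, -0.071, 0.182, 0.742] [0.038, 0.0185, 0.127, -0.071, 0.182, 0.742] [-0.71  0.36  0.11  1.32 -0.    2.22]
```

nudge_tcp([
  {"sx": 0.007, "sy": 0.002, "sz": 0.015, "ax": -0.017, "ay": 0.044, "az": 0.18},
  {"sx": 0.014, "sy": 0.005, "sz": 0.03, "ax": -0.034, "ay": 0.088, "az": 0.36},
  {"sx": 0.021, "sy": 0.007, "sz": 0.045, "ax": -0.052, "ay": 0.132, "az": 0.54},
  {"sx": 0.028, "sy": 0.0095, "sz": 0.058, "ax": -0.068, "ay": 0.175, "az": 0.715},
  {"sx": 0.0282, "sy": 0.0095, "sz": 0.0583, "ax": -0.071, "ay": 0.182, "az": 0.742},
  {"sx": 0.0282, "sy": 0.0095, "sz": 0.0583, "ax": -0.071, "ay": 0.182, "az": 0.742},
], jaw=0.05)

```text
clock: 2.52
tcp_pos: [0.5319, -0.3258, 0.1958]
orientation: [0.025, 0.962, -0.257, 0.092]
wrist_force: [-0.3, 0.0, 0.1]
finger_gap: 0.0501
grip_force: 0.0
```

```bash
python3 - <<'E'
from workcell import env
from h import *
w=snap(env,"wrist","w3");s=env.get_state()
d=np.array([-.867,.5,0]);a=d*np.sin(.19)+np.array([0,0,np.cos(.19)])
g=np.array([.5548,-.3394,0.097])+d*.013+[0,0,.026]
Rt=frame(-a,np.deg2rad(-30))
print(rel(s,g,Rt),s["joint_pos"].round(2),proj(w,g+a*.02),proj(w,g-a*.02))
M=crop(w,(156,144,356,294),4)
cv2.imwrite("pics/m4.png",M)
E
```

```text
[-0.001, 0.0003, 0.0711, 0.0, -0.001, 0.002] [-0.69  0.28 -0.16  0.94  0.03  2.97] [249.81918539 211.55899662] [249.75594546 191.52269183]
```

View pics/m4.png

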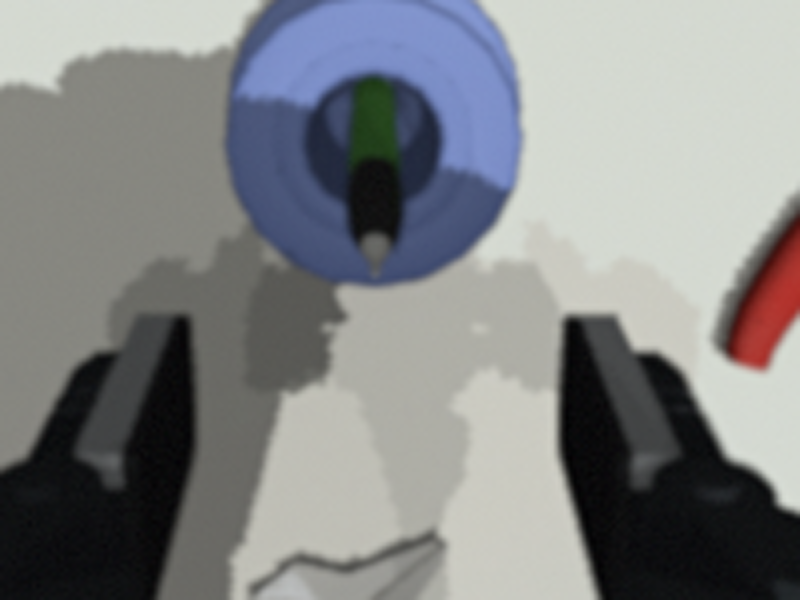

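The wrist picture shows the pen centred between the pads: tip at (250,213), predicted (250,212), with its axis lined up. I go down along it and grip.

nudge_tcp([
  {"sz": 0.035},
  {"sz": 0.071},
  {"sz": 0.071},
])

```text
clock: 2.95
tcp_pos: [0.5429, -0.3312, 0.1227]
orientation: [0.024, 0.962, -0.257, 0.089]
wrist_force: [0.9, 0.9, 0.2]
finger_gap: 0.0499
grip_force: 0.0
```

nudge_tcp([
  {},
  {},
  {},
  {},
], jaw=0, grip_force=25)

```text
clock: 3.45
tcp_pos: [0.5453, -0.3327, 0.127]
orientation: [0.025, 0.962, -0.257, 0.093]
wrist_force: [-0.6, 0.1, 6.0]
finger_gap: 0.0098
grip_force: 25.8
```

```bash
python3 - <<'E'
from workcell import env
from h import *
s=env.get_state();print(s["finger_gap"],s["grip_force"])
# pot & gauge masks
t=load("top0")
for n,uv,z in (("potrim",(124,211),.095),):print(n,plane(t,uv,z))
E
```

```text
0.009777266148827828 25.812518298625946
potrim [0.41814841 0.28908377 0.095     ]
```

nudge_tcp([
  {"sz": -0.03},
  {"sz": -0.08},
  {"sz": -0.14},
  {"sz": -0.2},
  {"sz": -0.2},
])

```text
clock: 4.08
tcp_pos: [0.5129, -0.3142, 0.3284]
orientation: [0.027, 0.961, -0.257, 0.097]
wrist_force: [0.4, 0.2, -0.9]
finger_gap: 0.0101
grip_force: 25.3
```

```bash
python3 - <<'E'
from workcell import env
from h import *
w=snap(env,"wrist","w4");s=env.get_state();print(s["finger_gap"],s["grip_force"],s["joint_pos"].round(2))
for az in (60,75,90): print(az,rel(s,(.418,.17,.33),frame((0,0,-1),np.deg2rad(az))))
S=load("s2");t=load("top0")
M=np.zeros((600,800,3),np.uint8)
M[:300,:400]=crop(w,(150,130,350,280),2)
M[:300,400:]=crop(S,(100,235,180,295),5)
M[300:,:400]=crop(t,(105,175,165,220),6)[:300,:400] if 0 else cv2.resize(t["image"][175:235,100:180,::-1],(400,300),interpolation=cv2.INTER_CUBIC)
M[300:,400:]=cv2.resize(S["image"][170:254,220:332,::-1],(400,300),interpolation=cv2.INTER_CUBIC)
cv2.imwrite("pics/m5.png",M)
E
```

```text
0.01004811198715982 25.347396433353424 [-0.7   0.19  0.04  1.23  0.03  2.97]
60 [-0.3151, -0.3721, -0.0714, 0.155, -0.154, -1.564]
75 [-0.3151, -0.3721, -0.0714, 0.181, -0.137, -1.825]
90 [-0.3151, -0.3721, -0.0714, 0.206, -0.118, -2.085]
```

View pics/m5.png

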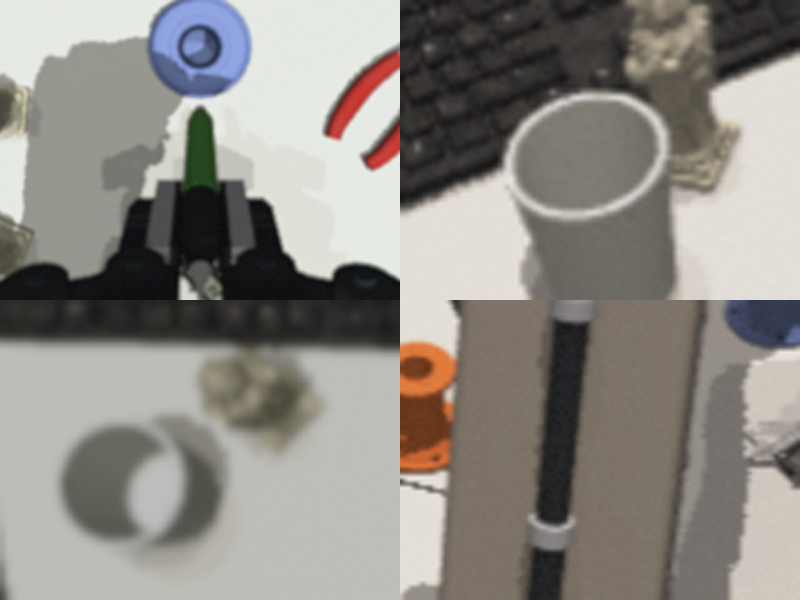

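The pen is held: its green lower end is at (250,184) in the wrist view, and the sleeve behind it is empty. I now triangulate the pot rim from scene (137.6,266) and top (125,211.8), and re-measure the sleeve at wrist (249.5,153.5).

```bash
python3 - <<'E'
from workcell import env
from h import *
s=env.get_state();w=load("w4");S=load("s2");t=load("top0")
P,e=tri((S,(137.6,266)),(t,(125,211.8)));print("pot rim",P.round(4),e)
print("sleeve rim",plane(w,(249.5,153.5),.097).round(4))
R=R_of(s)
for L in (.10,.105,.11,.115): print(L,proj(w,s["tcp_pos"]+R[:,2]*(L+.003)).round(1))
for az in (60,90): print(az,rel(s,(P[0],P[1],.31),frame((0,0,-1),np.deg2rad(az))))
E
```

```text
pot rim [0.4178 0.2906 0.0883] [0.0022, 0.0022]
sleeve rim [ 0.5541 -0.3384  0.097 ]
0.1 [249.1 188.4]
0.105 [249.1 186.5]
0.11 [249.1 184.7]
0.115 [249.1 183. ]
60 [-0.3782, -0.4765, -0.0637, 0.155, -0.154, -1.564]
90 [-0.3782, -0.4765, -0.0637, 0.206, -0.118, -2.085]
```

nudge_tcp([
  {"sx": -0.028, "sy": -0.033, "sz": -0.01, "ax": 0.017, "ay": -0.01, "az": -0.174},
  {"sx": -0.055, "sy": -0.066, "sz": -0.02, "ax": 0.034, "ay": -0.02, "az": -0.348},
  {"sx": -0.083, "sy": -0.1, "sz": -0.03, "ax": 0.052, "ay": -0.03, "az": -0.522},
  {"sx": -0.11, "sy": -0.133, "sz": -0.04, "ax": 0.069, "ay": -0.039, "az": -0.696},
  {"sx": -0.138, "sy": -0.166, "sz": -0.05, "ax": 0.086, "ay": -0.049, "az": -0.87},
  {"sx": -0.166, "sy": -0.2, "sz": -0.06, "ax": 0.103, "ay": -0.059, "az": -1.044},
  {"sx": -0.193, "sy": -0.232, "sz": -0.065, "ax": 0.12, "ay": -0.069, "az": -1.218},
  {"sx": -0.221, "sy": -0.265, "sz": -0.07, "ax": 0.138, "ay": -0.079, "az": -1.39},
])

```text
clock: 5.12
tcp_pos: [0.4433, 0.0328, 0.3467]
orientation: [0.006, 0.904, 0.426, 0.035]
wrist_force: [0.3, 1.2, -1.0]
finger_gap: 0.0101
grip_force: 25.4
```

```bash
python3 - <<'E'
from workcell import env
from h import *
w=snap(env,"wrist","w5");s=env.get_state();print(s["finger_gap"],s["grip_force"],s["joint_pos"].round(2))
print(rel(s,(.418,.2,.33),frame((0,0,-1),np.deg2rad(85))))
E
```

```text
0.010479466342728661 25.357006788253784 [-0.12 -0.01 -0.11  1.4   0.03  2.14]
[0.111, -0.1221, 0.0155, 0.054, -0.045, -0.594]
```

nudge_tcp([
  {"sx": 0.028, "sy": -0.03, "sz": 0.004, "ax": 0.014, "ay": -0.011, "az": -0.15},
  {"sx": 0.056, "sy": -0.06, "sz": 0.008, "ax": 0.027, "ay": -0.023, "az": -0.3},
  {"sx": 0.084, "sy": -0.09, "sz": 0.012, "ax": 0.04, "ay": -0.034, "az": -0.45},
  {"sx": 0.111, "sy": -0.122, "sz": 0.0155, "ax": 0.054, "ay": -0.045, "az": -0.594},
  {"sx": 0.111, "sy": -0.122, "sz": 0.0155, "ax": 0.054, "ay": -0.045, "az": -0.594},
])

```text
clock: 5.8
tcp_pos: [0.4216, 0.1971, 0.3319]
orientation: [0.002, 0.741, 0.672, -0.001]
wrist_force: [0.3, 0.4, -0.0]
finger_gap: 0.0099
grip_force: 25.4
```

```bash
python3 - <<'E'
from workcell import env
from h import *
w=snap(env,"wrist","w6");s=env.get_state();print(s["joint_pos"].round(2))
w5=load("w5");t=load("top0")
P=np.array([.418,.289,.095]);print(proj(w,P),proj(w,[.418,.289,0]),s["tcp_pos"])
for L in (.1,.113,.12): print(proj(w,s["tcp_pos"]+R_of(s)[:,2]*L).round(1))
cv2.imwrite("pics/m6.png",crop(w,(0,0,512,384),1.5))
E
```

```text
[ 0.26  0.09 -0.05  1.44 -0.    1.94]
[239.66896473  78.82130378] [241.79450099  81.48678859] [0.42199787 0.19597822 0.33226272]
[251.3 190.6]
[251.2 185.6]
[251.2 183.2]
```

View pics/m6.png

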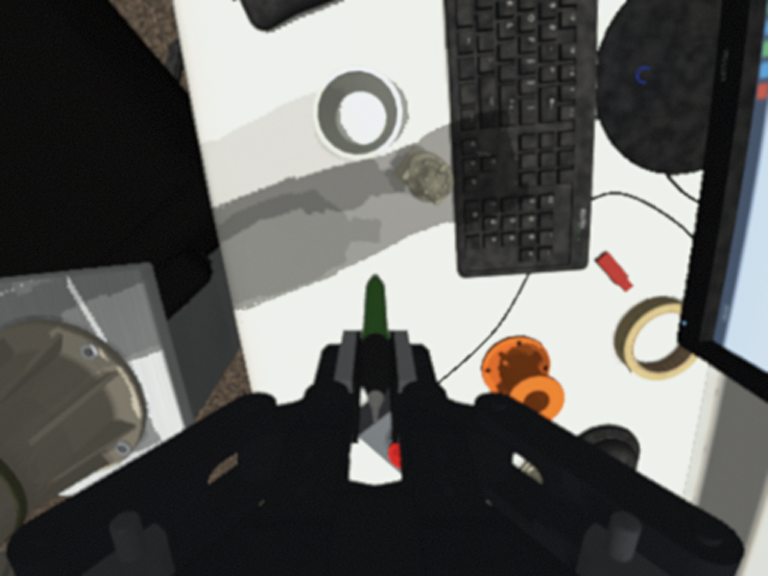

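The pot rim is centred at (239.5,74) in the wrist view, the figure's top is at (283,117), and the pen hangs straight with its lower end at (250,185).

```bash
python3 - <<'E'
from workcell import env
from h import *
w=load("w6");t=load("top0");S=load("s2");s=env.get_state()
print("pot",plane(w,(239.5,74.3),.095).round(4),[np.round(x,4) for x in tri((w,(239.5,74.3)),(t,(125,211.8)),(S,(137.6,266)))])
print("fig",plane(w,(283,117),.134).round(3))
P=plane(w,(239.5,74.3),.095)
for z in (.31,.175): print(rel(s,(P[0],P[1]-.001,z),frame((0,0,-1),np.deg2rad(85))))
E
```

```text
pot [0.4183 0.2941 0.095 ] [array([0.418 , 0.292 , 0.0877]), array([0.0026, 0.0033, 0.0015])]
fig [0.462 0.243 0.134]
[0.0964, -0.0133, 0.0189, 0.002, 0.004, -0.012]
[0.0969, -0.0136, 0.1539, 0.002, 0.004, -0.012]
```

nudge_tcp([
  {"sx": 0.05, "sy": -0.007},
  {"sx": 0.096, "sy": -0.013, "sz": 0.01},
  {"sx": 0.096, "sy": -0.013, "sz": 0.02},
  {"sx": 0.096, "sy": -0.013, "sz": 0.07},
  {"sx": 0.096, "sy": -0.013, "sz": 0.12},
  {"sx": 0.096, "sy": -0.013, "sz": 0.152},
  {"sx": 0.096, "sy": -0.013, "sz": 0.152},
])

```text
clock: 6.72
tcp_pos: [0.4186, 0.2889, 0.179]
orientation: [0.002, 0.743, 0.669, -0.002]
wrist_force: [-0.2, -0.4, 0.2]
finger_gap: 0.01
grip_force: 25.4
```

nudge_tcp([
  {},
  {},
  {},
], jaw=0.04, grip_force=25)

```text
clock: 7.1
tcp_pos: [0.4213, 0.2917, 0.1832]
orientation: [0.003, 0.742, 0.67, 0.002]
wrist_force: [-0.3, -0.8, -0.2]
finger_gap: 0.0399
grip_force: 0.0
```

nudge_tcp([
  {"sz": -0.05},
  {"sz": -0.1},
  {"sx": -0.04, "sz": -0.15},
  {"sx": -0.08, "sz": -0.15},
  {"sx": -0.08, "sz": -0.15},
], jaw=0.05)

```text
clock: 7.72
tcp_pos: [0.4117, 0.2109, 0.3339]
orientation: [0.004, 0.743, 0.669, 0.002]
wrist_force: [0.0, -0.2, 0.4]
finger_gap: 0.0498
grip_force: 0.0
```

```bash
python3 - <<'E'
from workcell import env
from h import *
w=snap(env,"wrist","w7");sc=snap(env,"scene","s3");s=env.get_state();t=snap(env,"top","t3")
m=mask(w,45,75,80,20);ys,xs=np.nonzero(m);print("green",len(xs),xs.mean(),ys.mean(),xs.min(),xs.max(),ys.min(),ys.max(),"rim",proj(w,[.418,.293,.095]))
print(rel(s,(.504,-.117,.33),frame((0,0,-1),np.deg2rad(137))),s["joint_pos"].round(2))
# gauge red ring in scene/top
for n,c,r in (("s3",sc,(230,170,300,250)),("t3",t,(225,180,285,235)),("t0",load("top0"),(225,180,285,235))):
    m=cv2.inRange(cv2.cvtColor(c["image"],cv2.COLOR_RGB2HSV),(0,150,60),(6,255,255))|cv2.inRange(cv2.cvtColor(c["image"],cv2.COLOR_RGB2HSV),(174,150,60),(180,255,255))
    k=np.zeros_like(m);k[r[1]:r[3],r[0]:r[2]]=m[r[1]:r[3],r[0]:r[2]]
    ys,xs=np.nonzero(k);print(n,len(xs),(xs.min(),xs.max(),ys.min(),ys.max()) if len(xs) else 0)
E
```

```text
green 94 298.32978723404256 71.45744680851064 248 511 39 88 rim [246.77820328  86.954136  ]
[-0.3182, 0.1255, 0.001, 0.006, 0.005, -0.923] [ 0.31  0.08 -0.05  1.43 -0.    1.98]
s3 0 0
t3 130 (np.int64(245), np.int64(260), np.int64(202), np.int64(216))
t0 131 (np.int64(245), np.int64(260), np.int64(202), np.int64(216))
```

nudge_tcp([
  {"sx": -0.04, "sy": 0.016, "az": -0.115},
  {"sx": -0.08, "sy": 0.031, "az": -0.23},
  {"sx": -0.12, "sy": 0.047, "az": -0.345},
  {"sx": -0.16, "sy": 0.063, "az": -0.46},
  {"sx": -0.2, "sy": 0.079, "az": -0.575},
  {"sx": -0.24, "sy": 0.094, "az": -0.69},
  {"sx": -0.28, "sy": 0.11, "az": -0.805},
  {"sx": -0.318, "sy": 0.125, "az": -0.92},
])

```text
clock: 8.88
tcp_pos: [0.5045, -0.1172, 0.3328]
orientation: [0.003, 0.365, 0.931, -0.0]
wrist_force: [0.6, 0.1, 0.6]
finger_gap: 0.0499
grip_force: 0.0
```

```bash
python3 - <<'E'
from workcell import env
from h import *
w=snap(env,"wrist","w8");sc=snap(env,"scene","s4");s=env.get_state();t=load("t3")
w7=load("w7");m=mask(w7,45,75,80,20,(225,50,270,110));print("green in pot",cv2.countNonZero(m),np.argwhere(m).mean(0) if m.any() else 0)
G=plane(t,(253,209.5),.07);print("gauge top",G.round(4),proj(w,[G[0],G[1],.165]),proj(w,[G[0],G[1],.07]),proj(sc,[G[0],G[1],.165]))
hsv=cv2.cvtColor(w["image"],cv2.COLOR_RGB2HSV)
m=cv2.inRange(hsv,(0,150,50),(6,255,255))|cv2.inRange(hsv,(174,150,50),(180,255,255))
n,l,st,ce=cv2.connectedComponentsWithStats(m)
for i in range(1,n):
    if st[i,4]>40: print("red",st[i],ce[i].round(1))
M=np.zeros((384,800,3),np.uint8);M[:,:512]=w["image"][:,:,::-1]
M[:288,512:800]=crop(sc,(220,150,316,246),3)
M[288:384,512:612]=crop(w7,(220,60,270,108),2)
cv2.imwrite("pics/m7.png",cv2.resize(M,None,fx=1,fy=1))
E
```

```text
green in pot 77 [ 77.68831169 251.48051948]
gauge top [ 0.4347 -0.0536  0.07  ] [249.2197125   72.48562277] [249.32208293  77.20994478] [267.31403662 186.91617301]
red [232  60  34  35 562] [249.1  79.2]
red [420 114  15  33 247] [426.5 128.6]
red [ 74 218  15  37 283] [ 79.6 236.8]
red [ 93 226  19  38 252] [104.1 243.8]
red [261 269  37  46 935] [279.1 287.5]
```

View pics/m7.png

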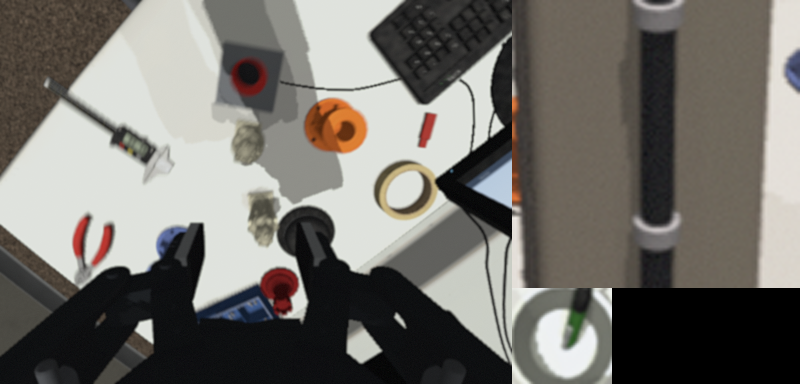

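The wrist picture shows the ring and handle at (249,77), the near figure at (248,143), and orange at about (337,125). The inset shows the green pen inside the pot. Next I triangulate the ring and the handle top numerically.

```bash
cat >> h.py <<'E'
def redbox(c,r):
    hsv=cv2.cvtColor(c["image"],cv2.COLOR_RGB2HSV)
    m=cv2.inRange(hsv,(0,140,40),(7,255,255))|cv2.inRange(hsv,(173,140,40),(180,255,255))
    k=np.zeros_like(m);k[r[1]:r[3],r[0]:r[2]]=m[r[1]:r[3],r[0]:r[2]]
    return k
def darkbox(c,r,v=60):
    hsv=cv2.cvtColor(c["image"],cv2.COLOR_RGB2HSV);m=cv2.inRange(hsv,(0,0,0),(180,255,v))
    k=np.zeros_like(m);k[r[1]:r[3],r[0]:r[2]]=m[r[1]:r[3],r[0]:r[2]]
    return k
def bb(m):
    x,y,w,h=cv2.boundingRect(m); return x,y,x+w,y+h
E
python3 - <<'E'
from workcell import env
from h import *
w=load("w8");t=load("t3");s0=load("scene0");s=env.get_state()
rw=bb(redbox(w,(225,50,275,105)));rt=bb(redbox(t,(235,190,275,225)));rs=bb(redbox(s0,(245,195,285,230)))
print(rw,rt,rs)
c=lambda b:((b[0]+b[2]-1)/2,(b[1]+b[3]-1)/2)
print("ring",tri((w,c(rw)),(t,c(rt))))
for n,cam,b,v in(("w",w,rw,60),("t",t,rt,70)):
    m=darkbox(cam,b,v);print(n,bb(m),np.argwhere(m).mean(0)[::-1].round(1),m.any() and cv2.countNonZero(m))
ms=darkbox(s0,(258,175,275,212),60);print("s",bb(ms),cv2.countNonZero(ms))
for z in(.165,.125):print(proj(w,[.4347,-.0536,z]).round(1),proj(t,[.4347,-.0536,z]).round(1),proj(s0,[.4347,-.0536,z]).round(1))
for z in(.071,.065):print(proj(s0,[.4347,-.0536,z]).round(1))
print(rel(s,(.4347,-.0536,.23),frame((0,0,-1),np.deg2rad(137))))
E
```

```text
(232, 59, 267, 95) (245, 202, 261, 217) (257, 207, 273, 220)
ring (array([ 0.43446532, -0.05312019,  0.08536908]), [0.0007, 0.0007])
w (232, 59, 260, 85) [247.4  72.7] 432
t (249, 202, 256, 210) [252.3 205.6] 43
s (258, 175, 271, 203) 128
[249.2  72.4] [252.7 205.8] [267.3 186.9]
[249.3  74.8] [252.8 207.5] [266.7 198.9]
[266.  214.3]
[265.9 216. ]
[0.0968, -0.0004, 0.0985, 0.001, 0.005, -0.003]
```

nudge_tcp([
  {"sx": 0.05, "sz": 0.04},
  {"sx": 0.097, "sz": 0.08, "ay": 0.004},
  {"sx": 0.097, "sz": 0.0985, "ay": 0.004},
  {"sx": 0.097, "sz": 0.0985, "ay": 0.004},
], jaw=0.06)

```text
clock: 9.48
tcp_pos: [0.4321, -0.0489, 0.233]
orientation: [-0.001, 0.367, 0.93, 0.0]
wrist_force: [0.2, -0.9, -0.3]
finger_gap: 0.0599
grip_force: 0.0
```

```bash
python3 - <<'E'
from workcell import env
from h import *
w=snap(env,"wrist","w9");s=env.get_state();w8=load("w8");t=load("t3");s0=load("scene0")
c=lambda b:((b[0]+b[2]-1)/2,(b[1]+b[3]-1)/2)
for z in(.165,.071):print(proj(w,[.4347,-.0536,z]).round(1))
r=redbox(w,(190,120,310,290));n,l,st,ce=cv2.connectedComponentsWithStats(r)
for i in range(1,n):
    if st[i,4]>40: print("red",st[i],ce[i].round(1))
b=bb(r);m=darkbox(w,b,45);print(b,bb(m),np.argwhere(m).mean(0)[::-1].round(1),cv2.countNonZero(m))
print("ring w8,s0,t",tri((w8,(249,76.5)),(s0,(264.7,213)),(t,(252.5,209))))
print(rel(s,(.4347,-.0536,.145),frame((0,0,-1),np.deg2rad(137))))
g=cv2.cvtColor(w["image"],cv2.COLOR_RGB2GRAY)
rr=r>0
for y in range(150,250,8): print(y,''.join('R' if rr[y,x] else ('#' if g[y,x]<45 else ('+' if g[y,x]<110 else '.')) for x in range(190,312,2)))
E
```

```text
[248.1 211.1]
[248.7 175. ]
red [ 227  153   46   38 1080] [249.9 170.1]
(227, 153, 273, 191) (238, 178, 263, 191) [249.9 185. ] 246
ring w8,s0,t (array([ 0.43524168, -0.05213399,  0.07590144]), [0.0018, 0.0019, 0.0003])
[-0.0035, -0.0021, 0.0864, 0.001, 0.001, -0.001]
150 ..............+++++++++++++++++++++++++++++++++++++..........
158 ...............++++++++RRRRRRRRRRRRRRR++++++++++++...........
166 ....................RRRRRRRRRRRRRRRRRRRRR++++++++....++++++++
174 ..............+++++RRRRRRRRR+++++RRRRRRRRR++++++.............
182 ...............+++++RRRRRR#########RRRRRR+++++++.............
190 ...............+++++++++#############R+++++++++..............
198 ......................+###############++++++++...............
206 .......................###############+.+++++................
214 .......................+#############+.......................
222 ........................++++####++++.........................
230 ##.....................++++++++++++........................##
238 ##.....................+...++++...........................+##
246 ##+...................++...+......+++.....................###
```

nudge_tcp([
  {"sx": -0.003, "sy": -0.001, "sz": 0.04},
  {"sx": -0.003, "sy": -0.001, "sz": 0.087},
  {"sx": -0.003, "sy": -0.001, "sz": 0.087},
  {"sx": -0.003, "sy": -0.001, "sz": 0.087},
])

```text
clock: 10.02
tcp_pos: [0.4367, -0.0539, 0.1494]
orientation: [0.002, 0.367, 0.93, 0.0]
wrist_force: [-0.3, -0.2, -0.4]
finger_gap: 0.0606
grip_force: 0.0
```

nudge_tcp([
  {},
  {},
  {},
  {},
], jaw=0, grip_force=50)

```text
clock: 10.52
tcp_pos: [0.4363, -0.0538, 0.1491]
orientation: [0.003, 0.367, 0.93, 0.0]
wrist_force: [-0.5, -0.8, 6.2]
finger_gap: 0.0231
grip_force: 48.6
```

nudge_tcp([
  {"sz": -0.03},
  {"sz": -0.07},
  {"sz": -0.12},
  {"sz": -0.175},
  {"sz": -0.175},
])

```text
clock: 11.15
tcp_pos: [0.4366, -0.054, 0.3271]
orientation: [0.006, 0.367, 0.93, 0.001]
wrist_force: [-0.1, -0.3, -1.6]
finger_gap: 0.0226
grip_force: 49.8
```

```bash
python3 - <<'E'
from workcell import env
from h import *
w=snap(env,"wrist","w10");s=env.get_state();R=R_of(s);p=s["tcp_pos"]
print(p,s["finger_gap"],s["grip_force"],s["wrist_force"],s["joint_pos"].round(2))
for L in (0,.074,.084,.139): print(L,proj(w,p+R[:,2]*L).round(1))
rr=redbox(w,(190,100,320,330));b=bb(rr);print("ring",b)
g=cv2.cvtColor(w["image"],cv2.COLOR_RGB2GRAY)
for y in range(130,230,4): print(y,''.join('R' if rr[y,x] else ('#' if g[y,x]<45 else ('+' if g[y,x]<110 else('-' if g[y,x]<190 else '.'))) for x in range(210,292)))
print(rel(s,(.554,-.3388,.318),frame((0,0,-1),np.deg2rad(137))))
E
```

```text
[ 0.43561449 -0.05374205  0.32444307] 0.022684992569327225 49.79090452194214 [-0.06636737  0.40571079 -2.57848526] [-0.31  0.03 -0.13  1.41  0.    0.45]
0 [249.6 252.5]
0.074 [249.6 198.6]
0.084 [249.6 193.9]
0.139 [249.6 174.1]
ring (220, 164, 316, 322)
130 .............-----------+-+++-++++++--+++++++++++++++++++++++++++++++++-----------
134 ............-----------------++++--+-----+++++++++++++++++++++++++++++------------
138 ............-------------------++++++++++++++++++++++++++++++++++++++-------------
142 ...........---------------------++++++++-+++++++++++++++++++++++++++++++++++------
146 ..........----------------------++++++++++++++++++++++++++++++++++++--------------
150 ..........-------------------------++++++++++++++++++++++++++++++++---------------
154 .........-----------------------++++++++++++++++++++++++++++++++++----------------
158 .........----------------++++++++++++++++++++++++++++++++++++++++-----------
[... 834 characters left out ...]
+++++++++RRRRRRRRRRRRRRRRRRRRRR-......----
202 .........-+RRRRRRRRRRRRRRRRRRRRR+++++++++++++++++RRRRRRRRRRRRRRRRRRRRR+-..........
206 ..........-+RRRRRRRRRRRRRRRRRRR+++++++++++++++++++RRRRRRRRRRRRRRRRRRR+-...........
210 ............-+RRRRRRRRRRRRRRRRR++++++++++++#++++++RRRRRRRRRRRRRRRRR+-.............
214 ..............-+RRRRRRRRRRRRR###############+#######RRRRRRRRRRRRR+-...............
218 ..................-+RRRR################################RRRRRR--..................
222 ......-+++++++++##+---+####################################+-++##++++++++--.......
226 .....-+++++++++###################################################+++++++++-......
[-0.2812, -0.1272, 0.0047, 0.003, 0.006, -0.002]
```

nudge_tcp([
  {"sx": -0.04, "sy": -0.018},
  {"sx": -0.09, "sy": -0.04},
  {"sx": -0.14, "sy": -0.063},
  {"sx": -0.19, "sy": -0.086},
  {"sx": -0.24, "sy": -0.109},
  {"sx": -0.281, "sy": -0.127, "sz": 0.003, "ax": 0.003, "ay": 0.004},
  {"sx": -0.281, "sy": -0.127, "sz": 0.003, "ax": 0.003, "ay": 0.004},
  {"sx": -0.281, "sy": -0.127, "sz": 0.003, "ax": 0.003, "ay": 0.004},
])

```text
clock: 12.2
tcp_pos: [0.5523, -0.3376, 0.3177]
orientation: [-0.003, 0.368, 0.93, 0.0]
wrist_force: [0.2, -0.1, -1.1]
finger_gap: 0.0234
grip_force: 49.5
```

```bash
python3 - <<'E'
from workcell import env
from h import *
w=snap(env,"wrist","w11");sc=snap(env,"scene","s5");t=snap(env,"top","t5");s=env.get_state();print(s["tcp_pos"],s["joint_pos"].round(2))
C=[.5545,-.339,.097]
m=mask(w,105,130,60,40);print("w blue",bb(m),cv2.countNonZero(m),proj(w,C))
def ext(c,z,r,col=None):
    a=np.linspace(0,6.28,60);P=np.array([proj(c,[C[0]+r*np.cos(x),C[1]+r*np.sin(x),z]) for x in a]);return P.min(0).round(1),P.max(0).round(1)
m=mask(sc,105,130,60,40,(300,120,360,200));print("s blue",bb(m),"rim",ext(sc,.097,.031),"foot",ext(sc,0,.042))
m=mask(t,105,130,60,40,(335,145,380,190));print("t blue",bb(m),"rim",ext(t,.097,.031),"foot",ext(t,0.008,.042))
print(rel(s,(*C[:2],.3),frame((0,0,-1),np.deg2rad(137))))
E
```

```text
[ 0.55266852 -0.3369094   0.32014996] [-0.67  0.46  0.43  1.54 -0.    0.08]
w blue (225, 121, 370, 305) 5765 [250.9349463 160.6389709]
s blue (307, 120, 341, 183) rim (array([317.9, 143.1]), array([339.2, 155.8])) foot (array([310.8, 166.1]), array([338.4, 183.7]))
t blue (339, 158, 356, 176) rim (array([349. , 155.8]), array([371.8, 178.4])) foot (array([337.8, 159.3]), array([366.3, 187.5]))
[-0.0028, -0.0003, 0.0171, -0.001, -0.002, -0.001]
```

```bash
python3 - <<'E'
from h import *
w=load("w11");C=[.5545,-.339]
m=mask(w,105,130,60,40,(200,100,310,215))
for r,z in ((.031,.097),(.042,.008)):
    P=np.array([proj(w,[C[0]+r*np.cos(x),C[1]+r*np.sin(x),z]) for x in np.linspace(0,6.28,200)])
    print(z,"min",P.min(0).round(1),"max",P.max(0).round(1))
    for y in (130,140,150,160):
        q=P[np.abs(P[:,1]-y)<1.2]; print(y,(q[:,0].min().round(1),q[:,0].max().round(1)) if len(q) else None)
print(bb(m))
h=cv2.cvtColor(w["image"],cv2.COLOR_RGB2GRAY)
for y in range(112,200,4): print(y,''.join(('b' if h[y,x]>75 else 'd') if m[y,x] else ('#' if h[y,x]<60 else('-' if h[y,x]<140 else '.')) for x in range(210,292)))
E
```

```text
0.097 min [225.8 135.5] max [276.1 184.6]
130 None
140 (np.float64(235.0), np.float64(266.5))
150 (np.float64(227.5), np.float64(274.2))
160 (np.float64(225.8), np.float64(276.1))
0.008 min [223.5 119.8] max [278.2 174. ]
130 (np.float64(228.6), np.float64(272.8))
140 (np.float64(224.3), np.float64(277.5))
150 (np.float64(223.5), np.float64(278.1))
160 (np.float64(226.6), np.float64(275.4))
(225, 121, 310, 215)
112 ..................................................................----------------
116 ...................................................................---------------
120 .....................................................................-------------
124 ............................bbbbbbbdbbbbbbbbbbbbbbbbbbb..............-------------
128 .......................bbbbbbbbbbbbbbbbbbbbbbbbbbbbbbbbbbbbb.........----.........
132 ....................bbbbbbbbbbbbbbbbbbbbbbbbbbbbbdbbbbbbbbbbbbbb..................
136 .................bbbbbbbbbbbbbbbbbbbbbbbbbbbbbbdddddddbbbbbbbbbbbb................
140 ................bbbbbbbbbbbbbbbbbbbbbbbbbbbbbbbbbbbbbbbbbbbbbdddbbbb....
[... 528 characters left out ...]
....
168 ....................bbbbbbbbb----#####-----########-bbbbbbbbbbbbb-................
172 .....................---------------------------------###--bbb--..................
176 ..................-----------------------------------#########--..................
180 ...............-----------------------------#####################--...............
184 ............---------------------------#############################--............
188 ...........-----------------------###################################--...........
192 ..........---------------------#######################################--..........
196 .........-------------############-------------########################--.........
```

nudge_tcp([
  {"sx": -0.003, "sy": 0.0007},
  {"sx": -0.003, "sy": 0.0007, "sz": 0.05},
  {"sx": -0.003, "sy": 0.0007, "sz": 0.09},
  {"sx": -0.003, "sy": 0.0007, "sz": 0.125},
  {"sx": -0.003, "sy": 0.0007, "sz": 0.14},
  {"sx": -0.003, "sy": 0.0007, "sz": 0.15},
  {"sx": -0.003, "sy": 0.0007, "sz": 0.157},
  {"sx": -0.003, "sy": 0.0007, "sz": 0.157},
])

```text
clock: 13.35
tcp_pos: [0.5557, -0.34, 0.1634]
orientation: [-0.001, 0.367, 0.93, -0.001]
wrist_force: [0.3, -0.3, -1.1]
finger_gap: 0.0228
grip_force: 49.6
```

nudge_tcp([
  {"sz": 0.004},
  {"sz": 0.008},
  {"sz": 0.01},
  {"sz": 0.01},
])

```text
clock: 13.85
tcp_pos: [0.5552, -0.3398, 0.1527]
orientation: [-0.001, 0.367, 0.93, -0.0]
wrist_force: [0.3, 0.5, -0.3]
finger_gap: 0.0228
grip_force: 49.7
```

nudge_tcp([
  {"sz": 0.001},
  {"sz": 0.002},
  {"sz": 0.002},
])

```text
clock: 14.22
tcp_pos: [0.5553, -0.3398, 0.1511]
orientation: [-0.001, 0.367, 0.93, -0.0]
wrist_force: [-0.1, -0.5, 1.9]
finger_gap: 0.0231
grip_force: 50.1
```

```bash
python3 - <<'E'
from workcell import env
print(env.get_state()["tcp_pos"],env.get_state()["wrist_force"])
E
```

```text
[ 0.55525347 -0.3398085   0.15114406] [-0.09565574 -0.48853975  1.88375966]
```

nudge_tcp([
  {"sz": 0.001},
  {"sz": 0.002},
  {"sz": 0.002},
])

```text
clock: 14.6
tcp_pos: [0.5557, -0.3401, 0.1511]
orientation: [0.0, 0.367, 0.93, -0.001]
wrist_force: [-1.5, 0.5, 10.4]
finger_gap: 0.0228
grip_force: 50.9
```

```bash
python3 - <<'E'
from workcell import env
from h import *
w=snap(env,"wrist","w12");s=env.get_state();print(s["tcp_pos"],s["wrist_force"])
E
```

```text
[ 0.55567484 -0.34014964  0.15106247] [-2.29508577  0.59070898 10.23517317]
```

nudge_tcp([
  {"sz": -0.02},
  {"sz": -0.05},
  {"sz": -0.09},
  {"sz": -0.135},
  {"sz": -0.18},
  {"sz": -0.18},
])

```text
clock: 15.4
tcp_pos: [0.5567, -0.3405, 0.3327]
orientation: [0.002, 0.367, 0.93, -0.001]
wrist_force: [-0.2, 0.3, -1.6]
finger_gap: 0.0229
grip_force: 49.7
```

```bash
python3 - <<'E'
from workcell import env
from h import *
w=snap(env,"wrist","w13");s=env.get_state();R=R_of(s);p=s["tcp_pos"]
rr=redbox(w,(190,100,310,240));x0,y0,x1,y1=bb(rr);print("ring",bb(rr))
def ext(L,r=.023):
    P=np.array([proj(w,p+R[:,2]*L+r*(R[:,0]*np.cos(a)+R[:,1]*np.sin(a))) for a in np.linspace(0,6.28,100)]);return P.min(0).round(1),P.max(0).round(1)
for v in (.0,.025,.03,.035): print(v,ext(.139-.058-v))
print(p,s["wrist_force"],s["finger_gap"])
print(rel(s,(.4363,-.0538,.3217),frame((0,0,-1),np.deg2rad(137))))
E
```

```text
ring (217, 175, 285, 224)
0.0 (array([220.3, 166.5]), array([280.3, 222.8]))
0.025 (array([216.6, 176.1]), array([284. , 238.4]))
0.03 (array([215.8, 178.3]), array([284.9, 241.9]))
0.035 (array([214.9, 180.7]), array([285.8, 245.7]))
[ 0.55620932 -0.34006652  0.32996999] [-0.09294823 -0.27881174 -2.08206454] 0.022871833358463954
[0.2832, 0.127, 0.0049, -0.001, 0.001, -0.002]
```

nudge_tcp([
  {"sx": 0.04, "sy": 0.018},
  {"sx": 0.09, "sy": 0.04},
  {"sx": 0.14, "sy": 0.063},
  {"sx": 0.19, "sy": 0.085},
  {"sx": 0.24, "sy": 0.108},
  {"sx": 0.283, "sy": 0.127},
  {"sx": 0.283, "sy": 0.127},
  {"sx": 0.283, "sy": 0.127},
])

```text
clock: 16.45
tcp_pos: [0.4356, -0.0535, 0.3279]
orientation: [-0.002, 0.367, 0.93, -0.001]
wrist_force: [0.3, -1.2, -1.9]
finger_gap: 0.0227
grip_force: 49.6
```

```bash
python3 - <<'E'
from workcell import env
from h import *
w=snap(env,"wrist","w14");s=env.get_state();print(s["tcp_pos"])
print(rel(s,(.4363,-.0538,.146),frame((0,0,-1),np.deg2rad(137))))
E
```

```text
[ 0.43590045 -0.05403468  0.32808102]
[-0.0007, 0.0009, 0.1791, -0.002, -0.003, -0.002]
```

nudge_tcp([
  {"sz": 0.05},
  {"sz": 0.1},
  {"sz": 0.12},
  {"sz": 0.13},
  {"sz": 0.14},
  {"sz": 0.148},
  {"sz": 0.148},
])

```text
clock: 17.38
tcp_pos: [0.4357, -0.0536, 0.1811]
orientation: [-0.001, 0.367, 0.93, -0.0]
wrist_force: [0.9, 0.3, -1.6]
finger_gap: 0.023
grip_force: 49.5
```

```bash
python3 - <<'E'
from workcell import env
from h import *
s=env.get_state();print(s["tcp_pos"],s["wrist_force"],rel(s,(.4363,-.0538,.146),frame((0,0,-1),np.deg2rad(137))))
E
```

```text
[ 0.43572724 -0.0536388   0.18113902] [ 0.88458379  0.34541267 -1.59771945] [-0.0006, 0.0003, 0.0321, -0.001, -0.002, -0.002]
```

In the hole, with little side force. I'll go slowly to the bottom.

nudge_tcp([
  {"sz": 0.01},
  {"sz": 0.02},
  {"sz": 0.027},
  {"sz": 0.03},
  {"sz": 0.031},
  {"sz": 0.031},
])

```text
clock: 18.12
tcp_pos: [0.4355, -0.0535, 0.1502]
orientation: [-0.001, 0.367, 0.93, -0.0]
wrist_force: [0.8, 0.2, -2.5]
finger_gap: 0.0232
grip_force: 49.7
```

nudge_tcp([
  {"sz": 0.001},
  {"sz": 0.002},
  {"sz": 0.002},
])

```text
clock: 18.5
tcp_pos: [0.4358, -0.0538, 0.1491]
orientation: [-0.001, 0.367, 0.93, -0.0]
wrist_force: [-0.7, -0.2, 4.2]
finger_gap: 0.0227
grip_force: 50.4
```

nudge_tcp([
  {},
  {},
  {},
  {},
], jaw=0.06)

```text
clock: 19.0
tcp_pos: [0.4353, -0.0535, 0.1481]
orientation: [-0.001, 0.367, 0.93, -0.0]
wrist_force: [0.2, -0.2, -0.8]
finger_gap: 0.0598
grip_force: 0.0
```

nudge_tcp([
  {"sz": -0.03},
  {"sz": -0.08},
  {"sx": -0.03, "sz": -0.13},
  {"sx": -0.06, "sz": -0.18},
  {"sx": -0.1, "sz": -0.18},
  {"sx": -0.1, "sz": -0.18},
  {"sx": -0.1, "sz": -0.18},
])

```text
clock: 19.88
tcp_pos: [0.5082, -0.1217, 0.3272]
orientation: [-0.002, 0.368, 0.93, -0.0]
wrist_force: [0.6, -0.2, 0.6]
finger_gap: 0.0601
grip_force: 0.0
```

```bash
python3 - <<'E'
from workcell import env
from h import *
w=snap(env,"wrist","w15");t=snap(env,"top","t6");s=env.get_state();w8=load("w8");t3=load("t3")
print(s["tcp_pos"])
for n,c,r in (("w15",w,(225,50,275,105)),("w8",w8,(225,50,275,105)),("t6",t,(235,190,275,225)),("t3",t3,(235,190,275,225))):
    k=redbox(c,r);print(n,bb(k),cv2.countNonZero(k))
X=[.4355,-.0535]
def ext(c,z,r=.023):
    P=np.array([proj(c,[X[0]+r*np.cos(a),X[1]+r*np.sin(a),z]) for a in np.linspace(0,6.28,100)]);return P.min(0).round(1),P.max(0).round(1)
for v in (0,.025,.03,.035): print(v,ext(w,.071+v),ext(t,.071+v))
for n,c in (("w15",w),):
    m=darkbox(c,(225,50,275,100),45);print("handle",bb(m),np.argwhere(m).mean(0)[::-1],proj(c,[*X,.165]),proj(c,[*X,.125]))
# change check top view
d=cv2.absdiff(cv2.cvtColor(load("top0")["image"],cv2.COLOR_RGB2GRAY),cv2.cvtColor(t["image"],cv2.COLOR_RGB2GRAY))
for nm,r in (("pot",(108,195,145,228)),("fp",(140,183,166,206)),("fs",(263,176,288,202)),("fm",(286,142,310,168)),("orange",(222,146,255,180)),("blue",(335,152,374,190))):
    print(nm,d[r[1]:r[3],r[0]:r[2]].mean().round(1))
E
```

```text
[ 0.50798356 -0.12123075  0.32760497]
w15 (231, 50, 270, 90) 749
w8 (232, 59, 267, 95) 614
t6 (0, 0, 0, 0) 0
t3 (245, 202, 261, 217) 139
0 (array([232.4,  55.1]), array([269. ,  93.5])) (array([244.4, 200.7]), array([261.5, 217.7]))
0.025 (array([231.1,  52.2]), array([270.3,  93.5])) (array([244.2, 199.6]), array([261.6, 217. ]))
0.03 (array([230.8,  51.6]), array([270.6,  93.5])) (array([244.1, 199.4]), array([261.6, 216.9]))
0.035 (array([230.5,  51. ]), array([270.9,  93.4])) (array([244. , 199.1]), array([261.7, 216.7]))
handle (239, 52, 262, 78) [250.05175983  64.53830228] [250.69591365  67.94221355] [250.69445649  71.23943236]
pot 13.7
fp 6.4
fs 26.9
fm 31.2
orange 32.6
blue 7.7
```

nudge_tcp([
  {"sx": -0.007, "sy": -0.05},
  {"sx": -0.014, "sy": -0.105},
  {"sx": -0.021, "sy": -0.16},
  {"sx": -0.028, "sy": -0.215},
  {"sx": -0.035, "sy": -0.27},
  {"sx": -0.042, "sy": -0.325},
  {"sx": -0.049, "sy": -0.38},
  {"sx": -0.056, "sy": -0.43},
])

```text
clock: 20.98
tcp_pos: [0.2546, -0.4744, 0.3287]
orientation: [-0.001, 0.367, 0.93, -0.0]
wrist_force: [0.0, 0.4, -0.3]
finger_gap: 0.06
grip_force: 0.0
```

nudge_tcp([
  {"sy": -0.05},
  {"sy": -0.1},
  {"sy": -0.1},
  {"sy": -0.1},
])

```text
clock: 21.48
tcp_pos: [0.1877, -0.5461, 0.3286]
orientation: [-0.001, 0.367, 0.93, 0.0]
wrist_force: [0.8, 0.5, -0.1]
finger_gap: 0.0602
grip_force: 0.0
```

```bash
python3 - <<'E'
from workcell import env
from h import *
t=snap(env,"top","t7");c=snap(env,"scene","s7");s0=load("scene0");t0=load("top0")
X=[.4355,-.0535]
def ext(c,z,r=.023):
    P=np.array([proj(c,[X[0]+r*np.cos(a),X[1]+r*np.sin(a),z]) for a in np.linspace(0,6.28,100)]);return P.min(0).round(1),P.max(0).round(1)
for n,k in (("s0",s0),("s7",c)): print(n,bb(redbox(k,(245,185,285,230))),bb(darkbox(k,(259,178,274,215),50)))
for v in (0,.025,.03,.035): print(v,ext(c,.068+v))
print(bb(redbox(t,(235,190,275,225))))
g=lambda i:cv2.cvtColor(i["image"],cv2.COLOR_RGB2GRAY).astype(float)
for nm,r in (("pot",(108,195,145,228)),("fp",(140,183,166,206)),("fs",(263,176,288,202)),("fm",(286,142,310,168)),("orange",(222,146,255,180)),("blue",(335,152,374,190))):
    A=g(t0)[r[1]:r[3],r[0]:r[2]];B=g(t)[r[1]:r[3],r[0]:r[2]]
    print(nm,np.abs(A-B).mean().round(1),np.round(cv2.phaseCorrelate(A,B)[0],2))
print("green pot",cv2.countNonZero(mask(t,45,75,60,20,(108,195,145,228))),cv2.countNonZero(mask(c,45,75,60,20,(115,240,165,300))),bb(mask(c,45,75,60,20,(115,240,165,300))))
E
```

```text
s0 (257, 207, 273, 220) (263, 186, 271, 203)
s7 (257, 202, 265, 214) (263, 186, 271, 203)
0 (array([256.8, 208.7]), array([274.7, 221.4]))
0.025 (array([257. , 201.8]), array([275.1, 214.4]))
0.03 (array([257.1, 200.4]), array([275.2, 213. ]))
0.035 (array([257.1, 198.9]), array([275.3, 211.5]))
(245, 201, 261, 217)
pot 8.6 [0.06 0.01]
fp 2.4 [0.45 0.03]
fs 2.6 [0.5 0.5]
fm 2.5 [-0.   0.5]
orange 2.4 [0.   0.02]
blue 2.7 [ 0.06 -0.03]
green pot 47 45 (126, 267, 135, 277)
```

The handle is seated exactly as at the start (same box). The arm hides part of the ring in the scene view, so I compare ring edges column by column.

```bash
python3 - <<'E'
from h import *
a=load("scene0");b=load("s7")
def red(c): i=c["image"].astype(float); return np.clip((i[:,:,0]-np.maximum(i[:,:,1],i[:,:,2]))/150,0,1)
A=red(a);B=red(b)
for x in range(256,268): print(x,[ (round(float((M[y0:y1,x]*np.arange(y0,y1)).sum()/max(M[y0:y1,x].sum(),.01)),2), round(float(M[y0:y1,x].sum()),2)) for M,y0,y1 in ((A,195,226),(B,190,222))])
X=[.4355,-.0535,0]
print([proj(a,[X[0],X[1],.068+v]).round(2).tolist() for v in (0,.025,.0265,.03,.0345)])
E
```

```text
256 [(210.35, 2.37), (203.6, 1.05)]
257 [(211.94, 5.35), (206.0, 3.81)]
258 [(212.4, 7.39), (206.66, 6.75)]
259 [(212.56, 8.55), (206.95, 8.01)]
260 [(212.7, 8.9), (207.05, 9.04)]
261 [(212.68, 9.06), (207.02, 9.83)]
262 [(212.97, 9.05), (207.67, 9.46)]
263 [(213.83, 7.79), (208.81, 7.67)]
264 [(215.59, 6.13), (209.92, 4.65)]
265 [(216.06, 5.83), (211.1, 1.88)]
266 [(215.97, 5.95), (211.49, 1.08)]
267 [(214.75, 7.49), (211.01, 1.12)]
[[265.72, 214.96], [266.06, 207.99], [266.08, 207.56], [266.13, 206.57], [266.19, 205.29]]
```

```bash
python3 - <<'E'
from h import *
def red(c): i=c["image"].astype(float); return (i[:,:,0]-np.maximum(i[:,:,1],i[:,:,2]))
# in-hand ring: left/right edges (half maximum) widest, and top edge; camera fixed to tool
for n in ("w10","w11","w13","w14"):
    c=load(n);M=red(c)[:, 205:296];W=[]
    for y in range(176,214):
        r=M[y]; hi=np.percentile(r,85)
        if hi<30: continue
        k=r>hi*.5
        i0=np.argmax(k);i1=len(k)-1-np.argmax(k[::-1])
        if i0<1 or i1>len(r)-2: continue
        e0=i0-(r[i0]-hi/2)/(r[i0]-r[i0-1]);e1=i1+(r[i1]-hi/2)/(r[i1]-r[i1+1]);W.append((e1-e0,y))
    W.sort();print(n,[ (round(float(a),1),b) for a,b in W[-5:]])
c=load("w13")
cam=lambda n:None
# predicted width vs value: depth along optical axis
from workcell import env
import numpy as np
s=env.get_state();w=env.read_camera("wrist");R=R_of(s);p=s["tcp_pos"]
for v in (0,.005,.01,.02,.025,.03,.035):
    P=np.array([proj(w,p+R[:,2]*(.139-.058-v)+.023*(R[:,0]*np.cos(a)+R[:,1]*np.sin(a))) for a in np.linspace(0,6.28,100)]);i=P[:,0].argmin();print(v,np.ptp(P[:,0]).round(1),"row",P[i,1].round(1))
E
```

```text
w10 [(60.8, 194), (60.9, 198), (61.2, 197), (61.3, 195), (61.5, 196)]
w11 [(61.2, 199), (61.9, 198), (62.1, 195), (62.5, 197), (62.7, 196)]
w13 [(68.3, 210), (68.3, 206), (68.4, 209), (68.5, 208), (68.6, 207)]
w14 [(67.8, 204), (68.0, 208), (68.2, 205), (68.5, 207), (68.5, 206)]
0 60.7 row 196.8
0.005 62.1 row 199.1
0.01 63.5 row 201.6
0.02 66.6 row 206.9
0.025 68.2 row 209.8
0.03 70.0 row 212.8
0.035 71.8 row 216.0
```

```bash
python3 - <<'E'
from h import *
def red(c): i=c["image"].astype(float); return (i[:,:,0]-np.maximum(i[:,:,1],i[:,:,2]))
for n in ("w12","w13"):
    c=load(n);M=red(c);W=[]
    for y in range(180,222):
        r=M[y,205:296];hi=np.percentile(r,85);k=r>hi*.5
        i0=np.argmax(k);i1=len(k)-1-np.argmax(k[::-1]);W.append((i1-i0+1,y))
    W.sort();print(n,W[-6:],"top edge col 250:",[y for y in range(150,200) if M[y,250]>60][:1])
# absolute ring height: rim plane known. camera height over rim from w12
for n in ("w10","w12","w13"):
    c=load(n);x0,y0,x1,y1=bb(redbox(c,(200,166,300,225)));print(n,x0,y0,x1,y1)
E
python3 - <<'E'
from h import *
c=load("w12")
for C in ((.5557,-.3401),(.5545,-.339)):
  for z,r in ((.097,.023),(.103,.023),(.097,.031)):
    P=np.array([proj(c,[C[0]+r*np.cos(a),C[1]+r*np.sin(a),z]) for a in np.linspace(0,6.28,200)]);print(z,r,P.min(0).round(1),P.max(0).round(1),P[P[:,0].argmin(),1].round(1))
m=mask(c,105,130,60,40,(190,120,320,240));print("blue",bb(m))
g=c["image"]
R=(g[:,:,0].astype(int)-np.maximum(g[:,:,1],g[:,:,2]))>40
for y in range(150,226,4): print(y,''.join('R' if R[y,x] else 'b' if m[y,x] else '.' for x in range(196,306)))
E
```

```text
w12 [(np.int64(69), 212), (np.int64(70), 205), (np.int64(70), 206), (np.int64(70), 207), (np.int64(70), 208), (np.int64(70), 209)] top edge col 250: [176]
w13 [(np.int64(68), 214), (np.int64(69), 207), (np.int64(69), 208), (np.int64(69), 209), (np.int64(69), 210), (np.int64(69), 211)] top edge col 250: [176]
w10 220 168 281 221
w12 215 176 285 224
w13 217 175 285 224
0.097 0.023 [216.2 179.3] [285.1 242.8] 210.7
0.103 0.023 [215.1 182.1] [286.1 247.3] 214.4
0.097 0.031 [204.2 167.3] [297.1 252.8] 210.2
0.097 0.023 [216.1 176.9] [285.1 240.7] 208.5
0.103 0.023 [215.  179.6] [286.2 245.1] 212.1
0.097 0.031 [204.  164.8] [297.2 250.8] 207.9
blue (208, 130, 297, 230)
150 ...................bbbbbbbbbbbbbbbbbbbbbbbbbbbbbbbbbbbbbbbbbbbbbbbbbbbbbbbbbbbbbbbbbbbbbbbbb..................
154 .................bbbbbbbbbbbbbbbbbbbbbbbbbbbbbbbbbbbbbbbbbbbbbbbbbbbbbbbbbbbbbbbbbbbbbbbbbbbbb................
158 ................bbbbbbbbbbbbbbbbbbbbbbbbbbbbbbbbbbbbbbbbbbbbbbbbbbbbbbbbbbbbbbbbbbbbbbbbbbbbbbb...............
162 ..............bbbbbbbbbbbbbbbbbbbbbbbbbbbbbbbbbbbbbbbbbbbbbbbbbbbbbbbbbbbbbbbbb
[... 1056 characters left out ...]
..........
202 ............bbbbbbb.RRRRRRRRRRRRRRRRRRRRRRRRRRRRRRRRRRRRRRRRRRRRRRRRRRRRRRRRRRRRRRRRRRRR.bbbbbbbbbbb..........
206 ............bbbbbb.RRRRRRRRRRRRRRRRRRRRRRRRRRRRR............RRRRRRRRRRRRRRRRRRRRRRRRRRRRR.bbbbbbbbbb..........
210 ............bbbbbbb.RRRRRRRRRRRRRRRRRRRRRRRRR..................RRRRRRRRRRRRRRRRRRRRRRRRRR.bbbbbbbbbbb.........
214 .............bbbbbb.RRRRRRRRRRRRRRRRRRRRRR.........................RRRRRRRRRRRRRRRRRRRRR..bbbbbbbbbb..........
218 .............bbbbbbb.RRRRRRRRRRRRRRRR..................................RRRRRRRRRRRRRRRRR.bbbbbbbbbb...........
222 ...............bbbbb.............RR.....................................................bbbbbbbbbb............
```

The ring checks out. The bottom contact (10 N with the TCP at 0.151 m) puts the foot 2 mm higher than in the stand, as it should be. The ring-to-handle spacing in the scene picture gives a reading of about 0.030. The pen is in the pot, and no bystander moved more than half a pixel in the top view. Handing in.

```bash
python3 -c "
from workcell import env
print(env.hand_in())"
```

```text
the job is handed in; nothing more can be done
None
```

The job is handed in, but no verdict came back: the pen is in the white pot, and the gauge is back upright in its stand with the ring measured at about 0.030 (allowed 0.0265–0.0345), though some wrist-camera readings put it as low as about 0.022.

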